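Hang up the stone dipper and shut the sample jar

TASK

Sampling is finished, so close up: hang the steel dipper on the tub of dark stones by its own hook, so that the hook sits down over the tub's rim with the cup inside the tub and clear of the stones, and press the flip cap that stands open on one of the three jars in the rack fully shut, leaving all three caps shut. Do not shove or tip either tub, and leave the scale, the small lidded pot and the stone core where they are.

Things in the scene. Friction and masses are not known exactly. Their poses are not given: they have to be found in the camera images.
- dipper_grip (a point): centre of the blue plastic grip of the dipper: upright block 22 mm wide (y) x 14 mm thick (x) x 54 mm tall. The dipper (0.15 kg, steel, 142 mm tall) stands loose and upright on its cup, the grip centre 115 mm above the cup's underside. Axes of the dipper: z up, x level in the direction in which the hook points (away from the cup)
- dipper_hook (a point): inside of the hook: middle of its 16 mm wide slot, right under the bridge that comes to rest on a rim; 75 mm above the cup's underside, 10 mm to +x of the grip centre and 40 mm below it. The slot opens downward between the flat stem under the grip and the outer leg, which hangs 20 mm below the bridge's underside (stem, leg and bridge 4 mm thick, 18 mm wide). Axes as the dipper's
- dipper_cup (a point): centre of the underside of the dipper's cup (52 mm across, 35 mm high), 28 mm to -x of the grip centre. Axes as the dipper's
- dipper: the dipper; same point and axes as dipper_cup
- tub_dark: loose open-topped round tub of cloudy plastic, 150 mm across the rim outside, 132 mm at the foot, 115 mm high, wall 5 mm thick, bed of dark grey stones inside up to about 28 mm, 0.9 kg. Origin: centre of its underside, z up. The dipper belongs on this one, anywhere round its rim; hung there it tilts a little until its stem or cup leans on the wall
- tub_pale: loose open-topped round tub of cloudy plastic, 150 mm across the rim outside, 132 mm at the foot, 115 mm high, wall 5 mm thick, bed of pale, off-white stones inside up to about 28 mm, 0.9 kg. Origin: centre of its underside, z up. The wrong tub: leave it
- cap_a (a joint): hinge angle of the cap of jar a: 0 = fully shut, grows as it opens (about 1.2 to 1.9 = standing open, stop at 2.1). Stiff hinge: the cap stays at whatever angle it is left, about 1 N at its edge moves it, no latch
- cap_b (a joint): hinge angle of the cap of jar b: 0 = fully shut, grows as it opens (about 1.2 to 1.9 = standing open, stop at 2.1). Stiff hinge: the cap stays at whatever angle it is left, about 1 N at its edge moves it, no latch
- cap_c (a joint): hinge angle of the cap of jar c: 0 = fully shut, grows as it opens (about 1.2 to 1.9 = standing open, stop at 2.1). Stiff hinge: the cap stays at whatever angle it is left, about 1 N at its edge moves it, no latch
- cap_a_hinge (a point): hinge of jar a's cap, at the cap's underside, 67 mm above the bench. Axis x (level) points from the jar's centre line out through the hinge, y along the hinge and the row. The cap is a red disc 48 mm across, 7 mm thick, its centre 26 mm from the hinge, its lip 55 mm; shut, it lies to -x of the hinge, top 74 mm above the bench; open, it stands above the hinge or leans back past it
- cap_b_hinge (a point): hinge of jar b's cap, at the cap's underside, 67 mm above the bench. Axis x (level) points from the jar's centre line out through the hinge, y along the hinge and the row. The cap is a red disc 48 mm across, 7 mm thick, its centre 26 mm from the hinge, its lip 55 mm; shut, it lies to -x of the hinge, top 74 mm above the bench; open, it stands above the hinge or leans back past it
- cap_c_hinge (a point): hinge of jar c's cap, at the cap's underside, 67 mm above the bench. Axis x (level) points from the jar's centre line out through the hinge, y along the hinge and the row. The cap is a red disc 48 mm across, 7 mm thick, its centre 26 mm from the hinge, its lip 55 mm; shut, it lies to -x of the hinge, top 74 mm above the bench; open, it stands above the hinge or leans back past it
- jar_a: jar a, cloudy, 44 mm across, 60 mm tall; origin at the centre of its underside, 6 mm above the bench. The three jars stand 58 mm apart in a row in a wooden rack; all are fixed
- jar_b: jar b, cloudy, 44 mm across, 60 mm tall; origin at the centre of its underside, 6 mm above the bench. The three jars stand 58 mm apart in a row in a wooden rack; all are fixed
- jar_c: jar c, cloudy, 44 mm across, 60 mm tall; origin at the centre of its underside, 6 mm above the bench. The three jars stand 58 mm apart in a row in a wooden rack; all are fixed
- scale: white electronic scale, loose, 190 x 145 x 50 mm, round pan. Leave it. Origin: centre of its underside
- pot: small lidded sample pot, loose, 68 mm across, 39 mm high. Leave it. Origin: centre of its underside
- core: upright dark stone core, loose, 30 mm across, 45 mm high. Leave it. Origin: centre of its underside
Not all that is in view belongs to the job. There is more than one size of the dipper; the job needs the largest.

How it is judged:
At the end, for the whole second after the job is handed in: The dipper hangs at rest from the dark tub: hook slot over the rim (60-85 mm from the tub axis, within 8 mm of rim height), cup inside (underside within 55 mm of the axis, over 30 mm above the tub's underside), leaning under 0.45 rad. All three caps shut within 0.08 rad (horizontal distance between dipper_hook and tub_dark between 0.06 and 0.085 m and z of dipper_hook in the frame of tub_dark between 0.107 and 0.123 m and horizontal distance between dipper_cup and tub_dark below 0.055 m and z of dipper_cup in the frame of tub_dark above 0.03 m and angle between dipper_cup's own z axis and vertical below 0.45 rad and contact force between dipper and tub_dark above 0.3 N and linear speed of dipper below 0.02 m/s and angular speed of dipper below 0.2 rad/s and value of joint each of cap_a, cap_b, cap_c below 0.08 rad); the robot touches nothing.
It fails at once if a tub shoved more than 30 mm or tipped over 0.15 rad (distance of any of tub_dark, tub_pale from where it was at the start of the episode above 0.03 m or angle between any of tub_dark, tub_pale's own z axis and vertical above 0.15 rad).
It fails at once if the scale, the pot or the core moved more than 25 mm or tipped over (distance of any of scale, pot, core from where it was at the start of the episode above 0.025 m or angle between any of scale, pot, core's own z axis and vertical above 0.3 rad).
It also fails if it takes over 59 s, if anything falls off the work surface, if the arm or the gripper's body presses on something with over 40 N, if the wrist force passes 120 N, or if a joint passes its speed limit or range.

ROBOT

A 6-joint arm with a two-finger parallel gripper is mounted at the origin on the work surface. World frame = base frame: x ahead of the robot, y to its left, z up, the work surface at z = 0. Lengths are in m, angles in rad, forces in N, time in s.
With the tool pointing down it reaches from about 0.25 to 0.775 m from the base axis. Payload 4 kg.
Tool frame: the origin (TCP) lies midway between the tips of the shut fingers; the grasp point (between the pads) lies bot.hold_point_z behind it (bot.hold_point_z is the distance from the TCP to the grasp point, in m); z points along the fingers, y is the line along which they close (so a half turn about z gives the same grasp; the last joint's range is limited). The gripper opens to 94 mm and grips with 3 to 60 N. Pads are 16 mm wide; open, the fingers measure 119 mm over their backs; the gripper's body (75 mm by 177 mm) begins 78 mm behind the grasp point.
Start: joints at [1.082, 0.087, 1.371, -0, 1.684, -0.103], TCP at [0.207, 0.51, 0.206] pointing down, gripper open.
Joint ranges: [-3.1, 3.1], [-0.76, 2.03], [0.27, 2.55], [-1.08, 4.22], [0.17, 2.65], [-2.57, 2.57]. Speed limits (rad/s): [2.79, 2.79, 3.14, 3.14, 3.14, 3.14].

INTERFACE

Orientations are given as a 3x3 rotation matrix whose columns are the frame's x, y, z axes.
In Python, from bench import telemetry, vision, workorder, bot gives the robot as it stands.
- The arm moves only by the tool move_arm, never from a script. Its argument "motion" is a list of rows, each a list of 6 numbers: the shift along the tool's x, y, z in units of 200 mm (1.0 is 200 mm), then the turn, a rotation vector about the tool's x, y, z in units of 45 degrees (1.0 is 45 degrees). In form: [[dx, dy, dz, rx, ry, rz], ...]. A call has 1 to 20 rows; each row is the pose to reach, as a shift and turn from the pose commanded when the call began, along the tool's axes at that moment; what a row does not reach only later rows make up. A row lasts 1/8 s, in which the tool goes at most 62.5 mm and 10.7 degrees, less where a joint would pass 70% of its speed; a pose out of reach is approached as far as the arm can. A call with a number of a shift or a turn outside -1 to 1 is refused whole. A call with a gripper value outside its range is refused whole. "gripper" is the finger opening in mm, from 0 to 94, set as the call begins (left out, the last holds). The fingers move at their own pace and stop on an object; "newtons" is the grip in N (left out, the last holds). Time passes only in rows, so rows that repeat a pose let the fingers close. It gives the time, the measured TCP pose, the force, the opening and the grip force at its end, in the units of the state.
- telemetry.get_state(): the state, without advancing time (a new reading comes with each control period).
- vision.camera(name): name is "side" or "top" or "wrist"; returns a dict with "img" (420x560x3 uint8, blue, green, red), "fx", "fy", "cx", "cy" (pixels), "dist_coeffs" ([k1, k2, p1, p2, k3] as OpenCV has them; the pictures are not rectified), "R" (3x3) and "t" (3): a world point X has camera coordinates R X + t. Camera axes: x right, y down, z forward; pixel columns grow to the right and rows downward; lengths in m; the calibration is good to about 2 mm. A picture is of the moment at which its call begins. There is no depth.
- workorder.hand_in(): hands the job in; it is judged then, once.
The state is a dict: "t": time; "joints": joint angles; "qvel": joint speeds; "tau": joint torques, N m; "ee_pos": TCP position; "eef_rot": TCP orientation; "force": force on the tool from outside, world axes, zero at the start; "ft_torque": the same for the moment, N m; "gripper_width": finger opening in m; "grip_force": force on a finger pad.
Only numpy, scipy, OpenCV 4.12 (cv2) and the standard library are available. Lean on these libraries where they do the work, as an engineer would, in place of code of your own. Each camera call takes 0.05 s, during which the arm holds its last target. There are 200 camera calls.

## Working session

There is one attempt and no reset: what is moved stays moved. The work goes in short steps, Python scripts to look and compute and a tool call to move; the robot and the scene stay as the last step left them, time stands still between calls to the robot, and variables do not carry over. Pictures are saved under pics/ and viewed, at most 10 in all, crops included, and the job is handed in when it is done.

Besides the shell and the picture viewer there is one more tool, called after "Request:" as name(argument=value, ...), one argument or row to a line, values as JSON. move_arm: Moves the arm, as the interface text tells. Shifts and turns lie within -1 to 1; 1 stands for 200 mm of shift or 45 degrees of turn. Its arguments: {"type":"object","properties":{"motion":{"type":"array","items":{"type":"array","items":{"type":"number","minimum":-1,"maximum":1}}},"gripper":{"type":"number"},"newtons":{"type":"number"}},"required":["motion"]}

```bash
mkdir -p pics
cat > h.py <<'E'
import numpy as np, cv2, sys
from bench import telemetry, vision, workorder, bot
def ray(c,u,v):
    K=np.array([[c['fx'],0,c['cx']],[0,c['fy'],c['cy']],[0,0,1.]])
    p=cv2.undistortPoints(np.array([[[u,v]]],float),K,np.array(c['dist_coeffs'],float))[0,0]
    R=np.array(c['R']);t=np.array(c['t'])
    return -R.T@t, R.T@np.array([p[0],p[1],1.])
def plane(c,u,v,z):
    o,d=ray(c,u,v); return o+d*(z-o[2])/d[2]
def two(r1,r2):
    o1,d1=r1;o2,d2=r2
    s=np.linalg.lstsq(np.c_[d1,-d2],o2-o1,rcond=None)[0]
    a=o1+s[0]*d1;b=o2+s[1]*d2
    return (a+b)/2,np.linalg.norm(a-b)
def proj(c,X):
    K=np.array([[c['fx'],0,c['cx']],[0,c['fy'],c['cy']],[0,0,1.]])
    return cv2.projectPoints(np.array(X,float).reshape(-1,1,3),cv2.Rodrigues(np.array(c['R']))[0],np.array(c['t'],float),K,np.array(c['dist_coeffs'],float))[0][:,0]
E
python3 - <<'E'
from h import *
a=[]
import pickle
C={}
for n in('top','side'):
    c=vision.camera(n);C[n]=c;cv2.imwrite(f'pics/{n}0.png',cv2.resize(c['img'],(800,600)))
    print(n,(-np.array(c['R']).T@np.array(c['t'])).round(3),c['fx'])
pickle.dump(C,open('c0.pkl','wb'))
s=telemetry.get_state();print(s['eef_rot'],s['t'],bot.hold_point_z)
E
```

```text
top [ 0.343 -0.04   1.276] 474.6555149125604
side [0.381 0.604 0.862] 423.83800310662156
[[-9.26499749e-01  3.76294349e-01 -8.82347644e-04]
 [ 3.76295345e-01  9.26498166e-01 -1.72091287e-03]
 [ 1.69923688e-04 -1.92644865e-03 -9.99998130e-01]] 0.1 0.0188
```

View pics/top0.png

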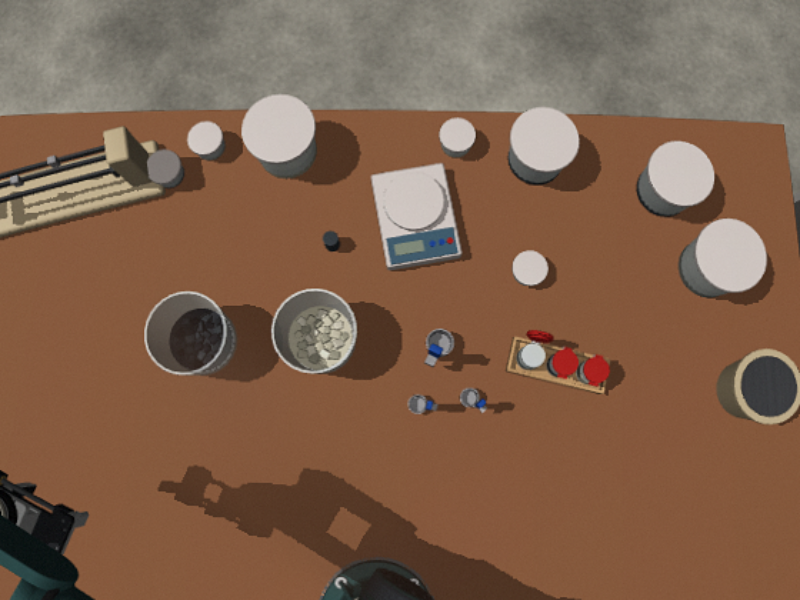

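View pics/side0.png

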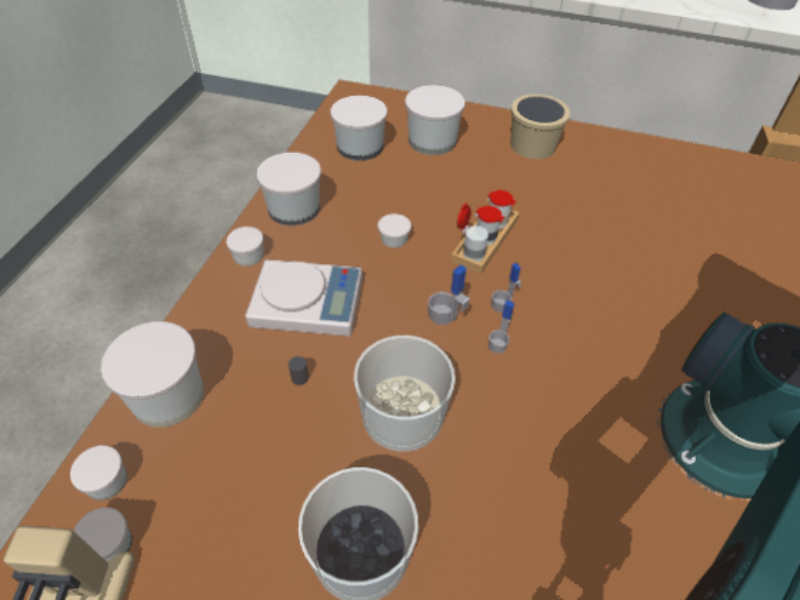

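The top view (800 px scale) shows the dark tub at (187,333) and the pale tub at (315,330). There are three dippers: a large one at (438,345) and small ones at (420,404) and (472,398). The largest cup and grip fit the job. The open cap is on the leftmost jar (533,355), with the cap standing at (540,336). I'll measure these and confirm in an enlarged crop.

Run:
```python
from h import *
import pickle
C=pickle.load(open('c0.pkl','rb'))
def blobs(c,kind,amin=8):
    h=cv2.cvtColor(c['img'],cv2.COLOR_BGR2HSV)
    if kind=='blue': m=cv2.inRange(h,(105,150,60),(130,255,255))
    else: m=cv2.inRange(h,(0,210,100),(4,255,255))|cv2.inRange(h,(174,210,100),(180,255,255))
    n,l,s,ce=cv2.connectedComponentsWithStats(m)
    return [(ce[i].round(1),s[i].tolist()) for i in range(1,n) if s[i][4]>=amin]
for n in C:
    for k in('blue','red'):
        print(n,k); [print('  ',*b, plane(C[n],*b[0],.115 if k=='blue' else .074).round(3)) for b in blobs(C[n],k)]
# tub rims in top
g=cv2.cvtColor(C['top']['img'],cv2.COLOR_BGR2GRAY)
for x0 in(90,180):
    cir=cv2.HoughCircles(cv2.GaussianBlur(g[190:275,x0:x0+85],(3,3),0),cv2.HOUGH_GRADIENT,1,50,param1=120,param2=12,minRadius=24,maxRadius=34)
    print(cir)
    if cir is not None:
        u,v,r=cir[0,0]; print(plane(C['top'],u+x0,v+190,.115).round(3), r*1.161/474)
# jars/pot etc
def up(n,x0,x1,y0,y1,k): return cv2.resize(C[n]['img'][y0:y1,x0:x1],None,fx=k,fy=k,interpolation=cv2.INTER_CUBIC)
a=up('top',90,260,195,270,4.7)[:,:800]
b=up('top',280,440,220,295,2.5);b2=up('side',290,370,130,250,2.5)
cv=np.zeros((600,800,3),np.uint8)
t=up('top',280,430,220,300,3.3)[:,:495];s=up('side',290,370,130,250,3.3)
cv[:t.shape[0],:t.shape[1]]=t;cv[:s.shape[0],500:500+s.shape[1]]=s
r=up('top',95,255,195,270,3);cv[270:270+r.shape[0],:r.shape[1]]=r
cv2.imwrite('pics/crop1.png',cv)
```

```text
top blue
   [308.8 168.8] [307, 167, 5, 5, 19] [ 0.673 -0.105  0.115]
   [302.5 170. ] [301, 168, 4, 5, 16] [ 0.669 -0.089  0.115]
   [304.4 244.7] [300, 241, 10, 9, 54] [ 0.479 -0.095  0.115]
   [300.2 283.4] [298, 281, 5, 6, 22] [ 0.385 -0.086  0.115]
   [336.4 282. ] [333, 280, 7, 5, 25] [ 0.389 -0.174  0.115]
top red
   [371.5 233.2] [369, 232, 6, 4, 15] [ 0.516 -0.269  0.074]
   [379.6 234.2] [375, 232, 11, 6, 31] [ 0.514 -0.29   0.074]
   [395.5 253.1] [387, 243, 18, 22, 140] [ 0.466 -0.33   0.074]
   [416.8 258.6] [409, 249, 18, 21, 143] [ 0.452 -0.385  0.074]
side blue
   [360.2 190.2] [358, 185, 6, 12, 49] [ 0.389 -0.142  0.115]
   [320.3 194.7] [316, 186, 10, 20, 108] [ 0.479 -0.097  0.115]
   [355.2 216.5] [352, 211, 7, 12, 54] [ 0.386 -0.055  0.115]
side red
   [350.9 138.3] [342, 133, 19, 11, 134] [ 0.451 -0.382  0.074]
   [324.2 150.2] [321, 143, 8, 16, 72] [ 0.513 -0.307  0.074]
   [342.4 149.5] [334, 144, 18, 11, 139] [ 0.465 -0.326  0.074]
[[[39.5 41.5 28.3]]]
[0.504 0.343 0.115] 0.06931709
[[[38.5 42.5 28.8]]]
[0.506 0.118 0.115] 0.07054177
```

View pics/crop1.png

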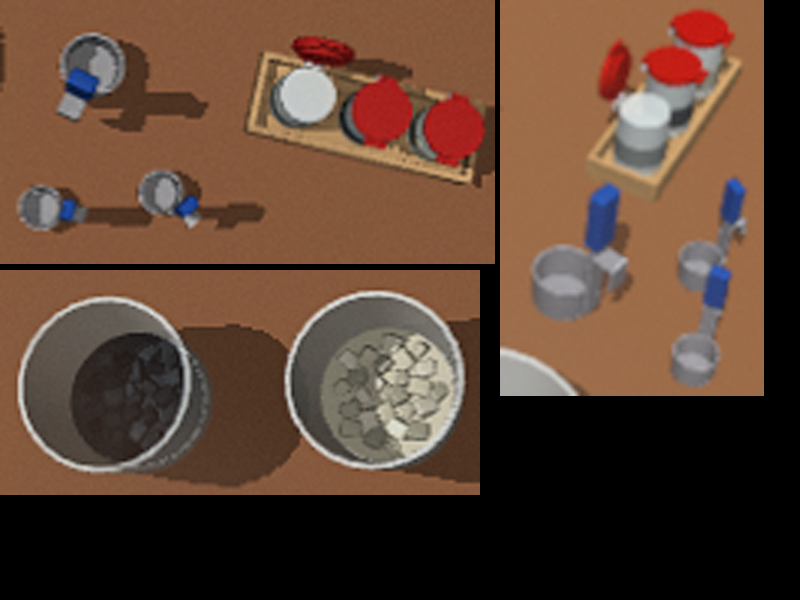

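The crop confirms the large dipper, whose hook points down-left in the top image, away from its cup. Jar a's cap stands open at the +x hinge side, and caps b and c are shut.

Run:
```python
from h import *
import pickle
C=pickle.load(open('c0.pkl','rb'))
T,S=C['top'],C['side']
print('grip',two(ray(T,304.4,244.7),ray(S,320.3,194.7)))
print('cap',two(ray(T,377,233.9),ray(S,324.2,150.2)))
print('cup', plane(T,308.2,240,.035), plane(S,290+566/3.3-.5,130+268/3.3-.5,.035))
print('hook tip (bridge ~.077)',plane(T,280+72/3.3-.5,220+104/3.3-.5,.077),plane(S,290+612/3.3-500/3.3,130+265/3.3,.077))
print('cup side', plane(S,290+(566-500)/3.3-.5,130+268/3.3-.5,.035))
# rim: bright thin ring
h=cv2.cvtColor(T['img'],cv2.COLOR_BGR2HSV)
for (x0,x1) in((95,162),(182,255)):
    m=np.zeros(h.shape[:2],np.uint8); m[195:270,x0:x1]=cv2.inRange(h,(0,0,170),(180,60,255))[195:270,x0:x1]
    pts=cv2.findNonZero(m)[:,0].astype(float)
    P=np.array([plane(T,u,v,.115)[:2] for u,v in pts]); c=np.median(P,0)
    for k in range(30):
        d=np.linalg.norm(P-c,axis=1); ok=abs(d-.0725)<(.015 if k<10 else .006)
        A=np.c_[2*P[ok],np.ones(ok.sum())]; s=np.linalg.lstsq(A,(P[ok]**2).sum(1),rcond=None)[0]; c=s[:2]
    print('tub',c.round(4),np.sqrt(s[2]+c@c).round(4),ok.sum())
```

```text
grip (array([ 0.47897582, -0.09500984,  0.11748864]), np.float64(0.00042916266961056846))
cap (array([ 0.51036071, -0.27846442,  0.09861082]), np.float64(0.0019657853968116723))
cup [ 0.50146886 -0.10880845  0.035     ] [ 0.12331404 -0.23001542  0.035     ]
hook tip (bridge ~.077) [ 0.46772709 -0.08925118  0.077     ] [ 0.4634029  -0.08453251  0.077     ]
cup side [ 0.50316404 -0.10861885  0.035     ]
tub [0.5018 0.3445] 0.0722 211
tub [0.5106 0.1172] 0.0717 312
```

Request:
move_arm(
  motion=[
    [-0.8,-0.76,0,0,0,0],
    [-0.8,-0.76,0,0,0,0],
    [-0.8,-0.76,0,0,0,0],
    [-0.8,-0.76,0,0,0,0],
    [-0.8,-0.76,0,0,0,0],
  ],
  gripper=50,
)

```text
t: 0.72
ee_pos: [0.2985, 0.307, 0.2053]
eef_rot: [[-0.925, 0.38, -0.0], [0.38, 0.925, -0.0], [0.0, -0.0, -1.0]]
force: [0.2, 0.9, -0.3]
gripper_width: 0.0507
grip_force: 0.0
```

Request:
move_arm(
  motion=[
    [-0.8,-0.76,0,0,0,0],
    [-0.8,-0.76,0,0,0,0],
    [-0.8,-0.76,0,0,0,0],
    [-0.8,-0.76,0,0,0,0],
    [-0.8,-0.76,0,0,0,0],
  ],
)

```text
t: 1.35
ee_pos: [0.3896, 0.1071, 0.205]
eef_rot: [[-0.925, 0.379, -0.001], [0.379, 0.925, 0.001], [0.001, 0.0, -1.0]]
force: [0.8, 0.0, -0.2]
gripper_width: 0.0503
grip_force: 0.0
```

Request:
move_arm(
  motion=[
    [-0.8,-0.76,0,0,0,0.187],
    [-0.8,-0.76,0,0,0,0.187],
    [-0.8,-0.76,0,0,0,0.187],
    [-0.8,-0.76,0,0,0,0.187],
    [-0.8,-0.76,0,0,0,0.187],
    [-0.8,-0.76,0,0,0,0.187],
  ],
)

```text
t: 2.1
ee_pos: [0.4801, -0.0914, 0.2052]
eef_rot: [[-0.863, 0.506, -0.001], [0.506, 0.863, 0.001], [0.001, 0.001, -1.0]]
force: [-0.3, 0.0, -0.1]
gripper_width: 0.0499
grip_force: 0.0
```

```bash
cat >> h.py <<'E'
def delta(X):
    s=telemetry.get_state();R=np.array(s['eef_rot']);p=np.array(s['ee_pos'])
    return p.round(4),(R.T@(np.array(X)-p)/.2).round(3)
E
python3 - <<'E'
from h import *
c=vision.camera('wrist');cv2.imwrite('pics/w1.png',c['img'])
s=telemetry.get_state();print(s['t'],s['ee_pos'],np.array(s['eef_rot']).round(3))
# grip top predicted
hx=np.array([-.862,.508,0]);g=np.array([.479,-.095,.115])
print('predicted grip top',proj(c,[g+[0,0,.027]]),'cup top',proj(c,[g-.028*hx-[0,0,.08]]))
h=cv2.cvtColor(c['img'],cv2.COLOR_BGR2HSV);m=cv2.inRange(h,(105,150,60),(130,255,255))
n,l,st,ce=cv2.connectedComponentsWithStats(m)
for i in range(1,n):
    if st[i][4]>100:
        pts=np.argwhere(l==i)[:,::-1].astype(np.float32);r=cv2.minAreaRect(pts);print(ce[i],st[i],[plane(c,*q,.142)[:2].round(4) for q in cv2.boxPoints(r)])
print(delta([.479,-.095,.1]))
E
```

```text
2.15 [ 0.48006595 -0.09132634  0.20543527] [[-0.863  0.505 -0.   ]
 [ 0.505  0.863  0.001]
 [ 0.001  0.001 -1.   ]]
predicted grip top [[280.96725989 221.04054056]] cup top [[282.10466822 214.77160441]]
[238.         118.26277372] [232 111  13  16 137] [array([ 0.3828, -0.0833]), array([ 0.3842, -0.0762]), array([ 0.3951, -0.0783]), array([ 0.3938, -0.0855])]
[162.42477876 170.54867257] [158 164  10  14 113] [array([ 0.3941, -0.1634]), array([ 0.3857, -0.1558]), array([ 0.3898, -0.1503]), array([ 0.3981, -0.1579])]
[279.3374613  217.79566563] [268 210  24  16 323] [array([ 0.4659, -0.1007]), array([ 0.4743, -0.0831]), array([ 0.4858, -0.0886]), array([ 0.4773, -0.1065])]
(array([ 0.4801, -0.0913,  0.2054]), array([-0.005, -0.019,  0.527]))
```

View pics/w1.png

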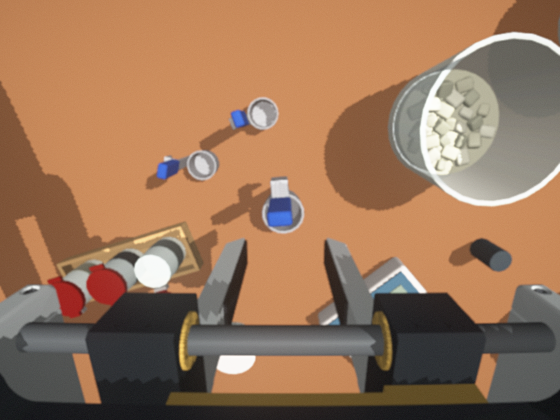

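Run:
```python
from h import *
c=vision.camera('wrist')
im=c['img'][160:250,230:340]
b=plane(c,279.5,181,.079)[:2];g=plane(c,279.5,211,.142)[:2];g2=plane(c,279.5,211,.135)[:2];k=plane(c,283,213.5,.035)[:2]
print(b,g,g2,k)
for p,q in((k,b),(g,b),(k,g)): d=q-p;print(np.degrees(np.arctan2(d[1],d[0])),np.linalg.norm(d))
h=cv2.cvtColor(im,cv2.COLOR_BGR2HSV);m=cv2.inRange(h,(105,150,60),(130,255,255))
cv2.imwrite('pics/w1c.png',cv2.resize(im,None,fx=6,fy=6,interpolation=cv2.INTER_CUBIC))
```

```text
[ 0.45831605 -0.08554163] [ 0.47060817 -0.09154049] [ 0.4723613  -0.09272197] [ 0.50233873 -0.10752542]
153.4636474896213 0.04920654009980984
153.9864977380869 0.013677812948745113
153.26236798510166 0.0355295158865555
```

View pics/w1c.png

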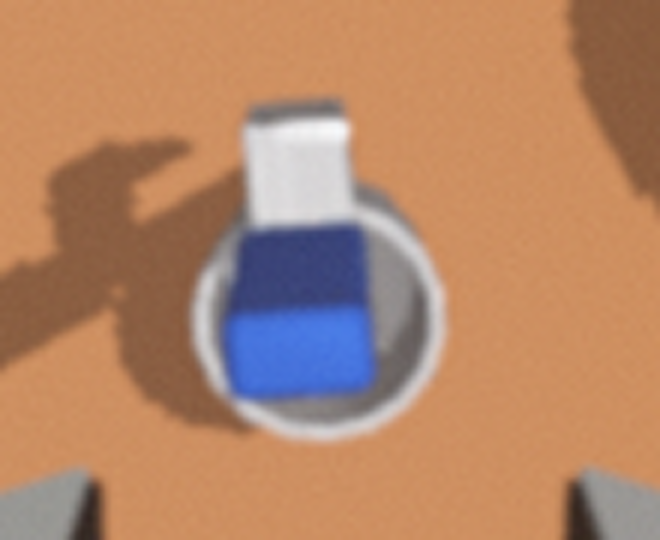

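The crop shows the hook's bridge edge at (279.7,179.7), the grip top at (280.3,218.3) and the cup centre at (283,213.3). That puts the yaw at about 152°, so I'll turn slightly and descend to grasp.

Request:
move_arm(
  motion=[
    [0.005,-0.02,0.1,0,0,-0.05],
    [0.005,-0.02,0.3,0,0,-0.05],
    [0.005,-0.02,0.45,0,0,-0.05],
    [0.005,-0.02,0.53,0,0,-0.05],
    [0.005,-0.02,0.53,0,0,-0.05],
  ],
)

```text
t: 2.82
ee_pos: [0.4765, -0.0955, 0.0988]
eef_rot: [[-0.881, 0.473, -0.002], [0.473, 0.881, 0.001], [0.002, -0.0, -1.0]]
force: [0.5, -0.1, -0.6]
gripper_width: 0.0501
grip_force: 0.0
```

Request:
move_arm(
  motion=[
    [0,0,0,0,0,0],
    [0,0,0,0,0,0],
    [0,0,0,0,0,0],
    [0,0,0,0,0,0],
    [0,0,0,0,0,0],
    [0,0,0,0,0,0],
  ],
  gripper=0,
  newtons=25,
)

```text
t: 3.58
ee_pos: [0.4777, -0.0966, 0.1003]
eef_rot: [[-0.881, 0.474, 0.001], [0.474, 0.881, -0.0], [-0.001, 0.0, -1.0]]
force: [0.3, 0.4, 4.9]
gripper_width: 0.022
grip_force: 24.8
```

Request:
move_arm(
  motion=[
    [0,0,-0.1,0,0,0],
    [0,0,-0.3,0,0,0],
    [0,0,-0.55,0,0,0],
    [0,0,-0.75,0,0,0],
    [0,0,-0.75,0,0,0],
  ],
)

```text
t: 4.2
ee_pos: [0.4786, -0.0969, 0.2524]
eef_rot: [[-0.881, 0.474, 0.006], [0.474, 0.881, -0.002], [-0.006, 0.001, -1.0]]
force: [0.3, 1.0, -1.6]
gripper_width: 0.0222
grip_force: 24.8
```

Request:
move_arm(
  motion=[
    [0.1,0.16,0,0,0,0],
    [0.21,0.33,0,0,0,0],
    [0.31,0.5,0,0,0,0],
    [0.42,0.667,0,0,0,0],
    [0.53,0.83,0,0,0,0],
    [0.63,1,0,0,0,0],
  ],
)

```text
t: 4.95
ee_pos: [0.4595, 0.1404, 0.2463]
eef_rot: [[-0.881, 0.474, -0.005], [0.474, 0.881, -0.001], [0.004, -0.003, -1.0]]
force: [1.3, 0.0, -1.2]
gripper_width: 0.0219
grip_force: 25.0
```

Request:
move_arm(
  motion=[
    [0.1,0.16,0,0,0,0],
    [0.21,0.33,0,0,0,0],
    [0.31,0.5,0,0,0,0],
    [0.42,0.667,0,0,0,0],
    [0.53,0.83,0,0,0,0],
    [0.61,0.95,0,0,0,0],
    [0.625,1,0,0,0,0],
    [0.625,1,0,0,0,0],
  ],
)

```text
t: 5.95
ee_pos: [0.4453, 0.3743, 0.2474]
eef_rot: [[-0.881, 0.473, -0.003], [0.473, 0.881, -0.002], [0.001, -0.003, -1.0]]
force: [0.4, 0.2, -1.7]
gripper_width: 0.0218
grip_force: 25.0
```

Run:
```python
from h import *
import pickle
s=telemetry.get_state();print(s['t'],s['ee_pos'],np.array(s['eef_rot']).round(3),s['force'],s['grip_force'])
C={n:vision.camera(n) for n in('side','top','wrist')};pickle.dump(C,open('c1.pkl','wb'))
a=cv2.resize(C['side']['img'][240:420,180:340],None,fx=2.5,fy=2.5,interpolation=cv2.INTER_CUBIC)
b=cv2.resize(C['wrist']['img'],None,fx=.7,fy=.7)
cv=np.zeros((600,800,3),np.uint8);cv[:450,:400]=a;cv[:294,400:792]=b
d=cv2.resize(C['top']['img'][190:285,70:200],None,fx=3,fy=3,interpolation=cv2.INTER_CUBIC);cv[300:585,405:795]=d
cv2.imwrite('pics/c1.png',cv)
```

```text
5.95 [0.44532552 0.37425006 0.24739613] [[-0.881  0.473 -0.003]
 [ 0.473  0.881 -0.002]
 [ 0.001 -0.003 -1.   ]] [ 0.4269632   0.19365613 -1.7038232 ] 24.974410235881805
```

View pics/c1.png

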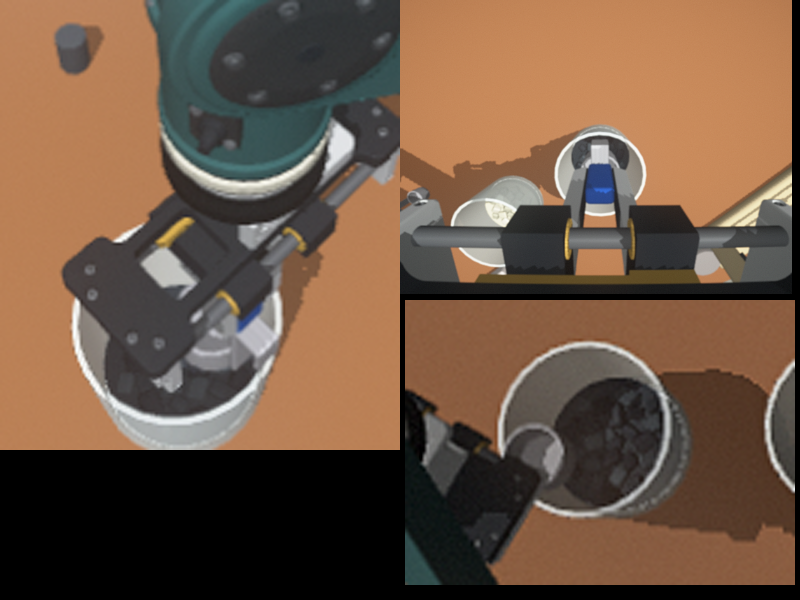

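Run:
```python
from h import *
import pickle
C=pickle.load(open('c1.pkl','rb'));T,W=C['top'],C['wrist']
u=np.array([-.881,.473])
k=plane(T,70+130/3-.3,190+155/3-.3,.185)[:2];print('cup',k,'grip->cup along u', (k-[.4453,.3743])@u)
print('bridge outer edge w', plane(W,198/.7,140/.7,.227)[:2], ((plane(W,198/.7,140/.7,.227)[:2])-[.4453,.3743])@u,'expect .022-.026?')
h=cv2.cvtColor(W['img'],cv2.COLOR_BGR2HSV)
m=np.zeros(h.shape[:2],np.uint8);m[175:310,215:355]=cv2.inRange(h,(0,0,200),(180,40,255))[175:310,215:355]
P=np.array([plane(W,*q,.115)[:2] for q in cv2.findNonZero(m)[:,0]])
c=np.array([.5018,.3445])
for i in range(30):
    d=np.linalg.norm(P-c,axis=1);ok=abs(d-.0725)<(.015 if i<10 else .006)
    A=np.c_[2*P[ok],np.ones(ok.sum())];s=np.linalg.lstsq(A,(P[ok]**2).sum(1),rcond=None)[0];c=s[:2]
print('rim',c,np.sqrt(s[2]+c@c),ok.sum())
cv2.imwrite('pics/w2.png',cv2.resize(W['img'][160:310,200:370],None,fx=4,fy=4,interpolation=cv2.INTER_CUBIC))
```

```text
cup [0.47003031 0.35847078] grip->cup along u -0.029274625989234665
bridge outer edge w [0.41966662 0.3855703 ] 0.027913859502920853 expect .022-.026?
rim [0.50017098 0.34463961] 0.07194028883457723 1388
```

View pics/w2.png

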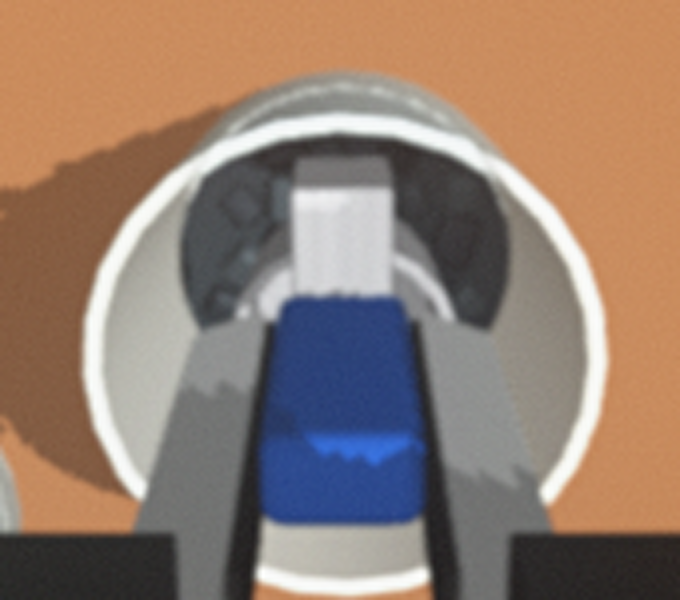

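The wrist crop shows the upright dipper in the fingers, with the bridge's outer edge at (285.5,206.5). It lies radially in line with the rim, and the slot centre is at r≈73 mm as wanted. Lowering now.

Request:
move_arm(
  motion=[
    [0,0,0.1,0,0,0],
    [0,0,0.2,0,0,0],
    [0,0,0.3,0,0,0],
    [0,0,0.37,0,0,0],
    [0,0,0.42,0,0,0],
    [0,0,0.45,0,0,0],
    [0,0,0.475,0,0,0],
    [0,0,0.49,0,0,0],
    [0,0,0.49,0,0,0],
  ],
)

```text
t: 7.22
ee_pos: [0.4464, 0.3745, 0.1519]
eef_rot: [[-0.881, 0.474, 0.002], [0.474, 0.881, -0.0], [-0.002, 0.001, -1.0]]
force: [3.0, -2.8, -0.2]
gripper_width: 0.0218
grip_force: 25.0
```

Run:
```python
from h import *
W=vision.camera('wrist')
print(delta([.4455,.3744,.15]))
cv2.imwrite('pics/w3.png',cv2.resize(W['img'][130:330,180:390],None,fx=3,fy=3,interpolation=cv2.INTER_CUBIC))
```

```text
(array([0.4463, 0.3745, 0.1518]), array([ 0.003, -0.003,  0.009]))
```

View pics/w3.png

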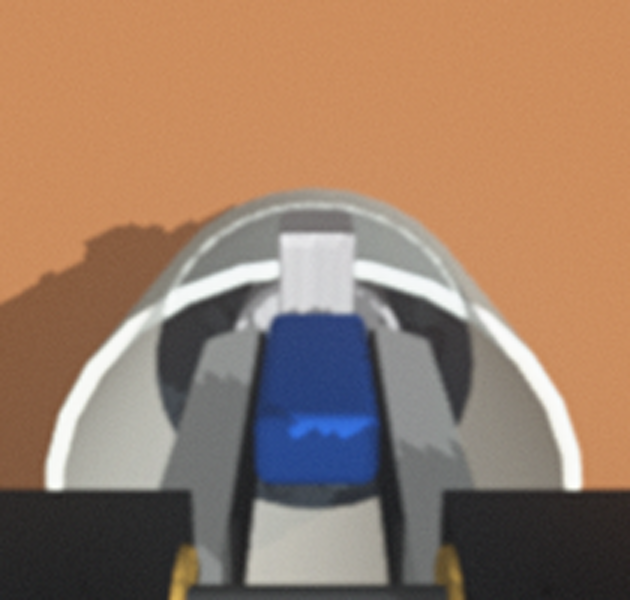

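Request:
move_arm(
  motion=[
    [-0.01,0,0,0,0,0],
    [-0.01,0,0,0,0,0],
    [-0.01,0,0,0,0,0],
  ],
)

```text
t: 7.65
ee_pos: [0.4469, 0.3742, 0.1513]
eef_rot: [[-0.881, 0.473, -0.001], [0.473, 0.881, 0.001], [0.001, 0.0, -1.0]]
force: [1.4, -0.8, -0.5]
gripper_width: 0.0218
grip_force: 25.0
```

Request:
move_arm(
  motion=[
    [0,0,0.01,0,0,0],
    [0,0,0.02,0,0,0],
    [0,0,0.02,0,0,0],
  ],
)

```text
t: 8.02
ee_pos: [0.447, 0.3738, 0.147]
eef_rot: [[-0.881, 0.473, -0.001], [0.473, 0.881, -0.0], [0.001, -0.0, -1.0]]
force: [0.7, -0.2, -1.7]
gripper_width: 0.0218
grip_force: 25.0
```

Request:
move_arm(
  motion=[
    [-0.005,0,0.01,0,0,0],
    [-0.005,0,0.02,0,0,0],
    [-0.005,0,0.025,0,0,0],
    [-0.005,0,0.025,0,0,0],
  ],
)

```text
t: 8.52
ee_pos: [0.448, 0.3733, 0.1423]
eef_rot: [[-0.881, 0.474, -0.0], [0.474, 0.881, -0.0], [0.0, -0.0, -1.0]]
force: [-0.2, -0.1, -1.5]
gripper_width: 0.0221
grip_force: 25.0
```

Request:
move_arm(
  motion=[
    [0,0,0.01,0,0,0],
    [0,0,0.015,0,0,0],
    [0,0,0.015,0,0,0],
  ],
)

```text
t: 8.9
ee_pos: [0.4484, 0.3734, 0.1406]
eef_rot: [[-0.881, 0.474, 0.001], [0.474, 0.881, 0.001], [-0.001, 0.001, -1.0]]
force: [-1.0, -0.2, 4.4]
gripper_width: 0.0217
grip_force: 25.0
```

Request:
move_arm(
  motion=[
    [0,0,0,0,0,0],
    [0,0,0,0,0,0],
    [0,0,0,0,0,0],
    [0,0,0,0,0,0],
  ],
  gripper=50,
)

```text
t: 9.4
ee_pos: [0.4482, 0.3733, 0.1392]
eef_rot: [[-0.881, 0.474, -0.0], [0.474, 0.881, -0.0], [0.0, -0.0, -1.0]]
force: [-0.9, -0.1, -0.3]
gripper_width: 0.0495
grip_force: 0.0
```

Request:
move_arm(
  motion=[
    [0,0,-0.05,0,0,0],
    [0,0,-0.2,0,0,0],
    [0,0,-0.4,0,0,0],
    [0,0,-0.6,0,0,0],
    [0,0,-0.6,0,0,0],
  ],
)

```text
t: 10.02
ee_pos: [0.4497, 0.3744, 0.2651]
eef_rot: [[-0.881, 0.474, 0.008], [0.474, 0.881, 0.006], [-0.005, 0.009, -1.0]]
force: [-0.0, 0.5, 0.5]
gripper_width: 0.0504
grip_force: 0.0
```

Run:
```python
from h import *
W=vision.camera('wrist');S=vision.camera('side')
print(delta([.5104,-.2785,.26]))
cv=np.zeros((500,800,3),np.uint8);cv[:300,:400]=cv2.resize(W['img'],(400,300));cv[:450,400:]=cv2.resize(S['img'][240:420,180:340],None,fx=2.5,fy=2.5)
cv2.imwrite('pics/r.png',cv)
```

```text
(array([0.4483, 0.3733, 0.2598]), array([-1.817, -2.723, -0.003]))
```

View pics/r.png

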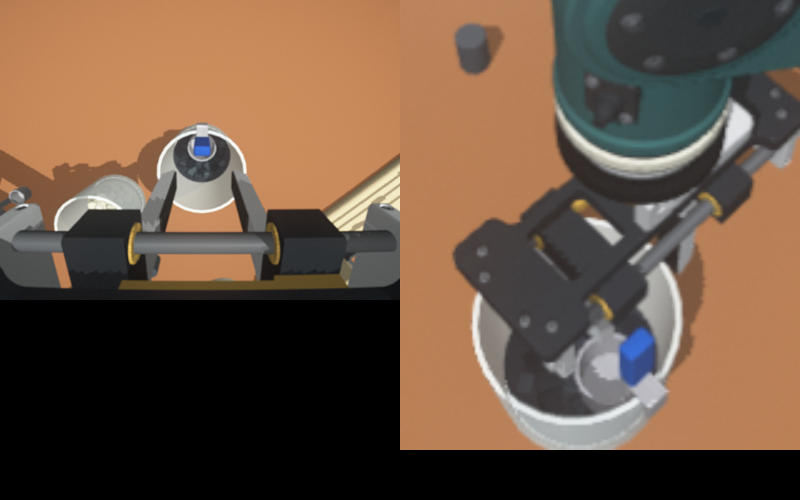

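The dipper hangs on the rim with its cup inside (crop (600,370)) and the hook over the wall at (652,392). Next is jar a's cap, starting behind the hinge with the fingers closed.

Request:
move_arm(
  motion=[
    [-0.15,-0.2,0,0,0,0],
    [-0.34,-0.45,0,0,0,0],
    [-0.51,-0.67,0,0,0,0],
    [-0.68,-0.89,0,0,0,0],
    [-0.68,-0.89,0,0,0,0],
  ],
  gripper=0,
)

```text
t: 10.75
ee_pos: [0.4834, 0.1487, 0.2573]
eef_rot: [[-0.878, 0.479, -0.004], [0.479, 0.878, -0.001], [0.002, -0.003, -1.0]]
force: [-0.5, -0.0, 0.0]
gripper_width: 0.003
grip_force: 0.0
```

Request:
move_arm(
  motion=[
    [-0.17,-0.22,0,0,0,0],
    [-0.34,-0.45,0,0,0,0],
    [-0.51,-0.67,0,0,0,0],
    [-0.68,-0.89,0,0,0,0],
    [-0.68,-0.89,0,0,0,0],
  ],
)

```text
t: 11.38
ee_pos: [0.519, -0.071, 0.2571]
eef_rot: [[-0.879, 0.477, -0.004], [0.477, 0.879, 0.001], [0.004, -0.001, -1.0]]
force: [-0.4, 1.3, 0.2]
gripper_width: 0.0007
grip_force: 0.0
```

Request:
move_arm(
  motion=[
    [-0.17,-0.22,0,0,0,0],
    [-0.34,-0.45,0,0,0,0],
    [-0.51,-0.67,0,0,0,0],
    [-0.68,-0.89,0,0,0,0],
    [-0.68,-0.89,0,0,0,0],
    [-0.68,-0.89,0,0,0,0],
  ],
)

```text
t: 12.12
ee_pos: [0.5551, -0.288, 0.2585]
eef_rot: [[-0.882, 0.472, -0.001], [0.472, 0.882, 0.002], [0.002, 0.001, -1.0]]
force: [-0.3, 0.9, -0.4]
gripper_width: 0.0004
grip_force: 0.0
```

Run:
```python
from h import *
c=vision.camera('wrist')
print(delta([.5532,-.2912,.098]),telemetry.get_state()['joints'])
h=cv2.cvtColor(c['img'],cv2.COLOR_BGR2HSV)
m=cv2.inRange(h,(0,200,80),(4,255,255))|cv2.inRange(h,(174,200,80),(180,255,255))
n,l,s,ce=cv2.connectedComponentsWithStats(m)
for i in range(1,n):
    if s[i][4]>30: print(ce[i],s[i],plane(c,*ce[i],.074).round(4),plane(c,*ce[i],.098).round(4))
```

```text
(array([ 0.5552, -0.2878,  0.2592]), array([-0.   , -0.021,  0.806])) [-5.69463176e-01  2.56199572e-01  1.07093237e+00  1.08533166e-03
  1.81559823e+00 -1.64923993e+00]
[216.60711111 139.84977778] [ 199  117   38   45 1125] [ 0.463  -0.3316  0.074 ] [ 0.4644 -0.3262  0.098 ]
[172.36198347 152.38760331] [ 154  129   38   46 1210] [ 0.4501 -0.3867  0.074 ] [ 0.4523 -0.3777  0.098 ]
```

Request:
move_arm(
  motion=[
    [0,-0.02,0.2,0,0,0],
    [0,-0.02,0.45,0,0,0],
    [0,-0.02,0.7,0,0,0],
    [0,-0.02,0.8,0,0,0],
    [0,-0.02,0.8,0,0,0],
    [0,-0.02,0.8,0,0,0],
  ],
)

```text
t: 12.92
ee_pos: [0.5539, -0.293, 0.1016]
eef_rot: [[-0.881, 0.472, 0.003], [0.472, 0.882, -0.001], [-0.003, 0.0, -1.0]]
force: [0.5, 0.5, 0.6]
gripper_width: 0.0003
grip_force: 0.0
```

Request:
move_arm(
  motion=[
    [0.05,-0.012,0,0,0,0],
    [0.1,-0.025,0,0,0,0],
    [0.125,-0.03,0,0,0,0],
    [0.15,-0.037,0,0,0,0],
    [0.175,-0.043,0,0,0,0],
    [0.2,-0.05,0,0,0,0],
    [0.225,-0.055,0,0,0,0],
    [0.25,-0.06,0,0,0,0],
    [0.25,-0.06,0,0,0,0],
  ],
)

```text
t: 14.05
ee_pos: [0.5026, -0.2804, 0.0993]
eef_rot: [[-0.881, 0.474, -0.001], [0.474, 0.881, 0.0], [0.001, 0.0, -1.0]]
force: [0.9, 0.1, -1.0]
gripper_width: 0.0001
grip_force: 0.0
```

Request:
move_arm(
  motion=[
    [0.025,-0.006,0,0,0,0],
    [0.05,-0.012,0,0,0,0],
    [0.075,-0.018,0,0,0,0],
    [0.1,-0.025,0,0,0,0],
    [0.125,-0.03,0,0,0,0],
    [0.14,-0.035,0,0,0,0],
    [0.14,-0.035,0,0,0,0],
  ],
)

```text
t: 14.92
ee_pos: [0.4747, -0.2735, 0.0995]
eef_rot: [[-0.881, 0.474, -0.0], [0.474, 0.881, 0.0], [0.0, -0.0, -1.0]]
force: [0.8, -0.5, -0.2]
gripper_width: 0.0003
grip_force: 0.1
```

Now press down, reading the force.

Request:
move_arm(
  motion=[
    [0,0,0.025,0,0,0],
    [0,0,0.05,0,0,0],
    [0,0,0.075,0,0,0],
    [0,0,0.095,0,0,0],
    [0,0,0.11,0,0,0],
    [0,0,0.115,0,0,0],
    [0,0,0.115,0,0,0],
  ],
)

```text
t: 15.8
ee_pos: [0.4752, -0.2736, 0.0764]
eef_rot: [[-0.881, 0.474, 0.0], [0.474, 0.881, 0.0], [-0.0, 0.0, -1.0]]
force: [0.3, -0.4, 0.1]
gripper_width: 0.0006
grip_force: 0.0
```

Request:
move_arm(
  motion=[
    [0,0,0.005,0,0,0],
    [0,0,0.01,0,0,0],
    [0,0,0.01,0,0,0],
  ],
)

```text
t: 16.18
ee_pos: [0.4751, -0.2736, 0.0744]
eef_rot: [[-0.881, 0.474, 0.0], [0.474, 0.881, 0.0], [-0.0, 0.0, -1.0]]
force: [0.0, -0.2, -0.7]
gripper_width: 0.0003
grip_force: 0.0
```

Request:
move_arm(
  motion=[
    [0,0,0.005,0,0,0],
    [0,0,0.01,0,0,0],
    [0,0,0.01,0,0,0],
  ],
)

```text
t: 16.55
ee_pos: [0.4752, -0.2736, 0.0741]
eef_rot: [[-0.881, 0.474, 0.001], [0.474, 0.881, -0.0], [-0.001, -0.0, -1.0]]
force: [-2.7, 1.8, 7.4]
gripper_width: 0.0006
grip_force: 3.5
```

Request:
move_arm(
  motion=[
    [0,0,0.01,0,0,0],
    [0,0,0.01,0,0,0],
    [0,0,0.01,0,0,0],
  ],
)

```text
t: 16.92
ee_pos: [0.4752, -0.2737, 0.0739]
eef_rot: [[-0.881, 0.473, 0.001], [0.473, 0.881, -0.001], [-0.002, -0.0, -1.0]]
force: [-6.1, 3.6, 13.8]
gripper_width: 0.0001
grip_force: 6.9
```

Request:
move_arm(
  motion=[
    [0,0,-0.1,0,0,0],
    [0,0,-0.3,0,0,0],
    [0,0,-0.6,0,0,0],
    [-0.6,0.6,-0.8,0,0,0],
    [-0.6,0.6,-0.8,0,0,0],
    [-0.6,0.6,-0.8,0,0,0],
    [-0.6,0.6,-0.8,0,0,0],
  ],
)

```text
t: 17.8
ee_pos: [0.6402, -0.2232, 0.2289]
eef_rot: [[-0.882, 0.47, -0.0], [0.47, 0.882, 0.001], [0.001, 0.001, -1.0]]
force: [0.1, 0.1, 0.4]
gripper_width: 0.0005
grip_force: 0.0
```

Run:
```python
from h import *
S=vision.camera('side');T=vision.camera('top')
for n,c in(('s',S),('t',T)):
    h=cv2.cvtColor(c['img'],cv2.COLOR_BGR2HSV)
    m=cv2.inRange(h,(0,210,100),(4,255,255))|cv2.inRange(h,(174,210,100),(180,255,255))
    k,l,s,ce=cv2.connectedComponentsWithStats(m)
    for i in range(1,k):
        if s[i][4]>20: print(n,ce[i].round(1),s[i],plane(c,*ce[i],.074).round(3))
cv=np.zeros((600,800,3),np.uint8)
cv[:420,:360]=cv2.resize(S['img'][110:250,280:400],None,fx=3,fy=3,interpolation=cv2.INTER_CUBIC)
cv[:360,400:720]=cv2.resize(S['img'][300:420,200:307],(320,360),interpolation=cv2.INTER_CUBIC)
cv[365:590,400:790]=cv2.resize(T['img'][195:270,95:225],None,fx=3,fy=3,interpolation=cv2.INTER_CUBIC)
cv2.imwrite('pics/end.png',cv)
```

```text
s [350.9 138.2] [342 133  19  11 140] [ 0.451 -0.383  0.074]
s [342.4 149.5] [334 144  18  11 140] [ 0.465 -0.326  0.074]
s [333.8 161.4] [325 156  19  12 155] [ 0.478 -0.269  0.074]
t [389.4 251.9] [387 245   8  16  25] [ 0.469 -0.315  0.074]
t [412.7 265. ] [409 260   9  10  23] [ 0.436 -0.374  0.074]
```

View pics/end.png

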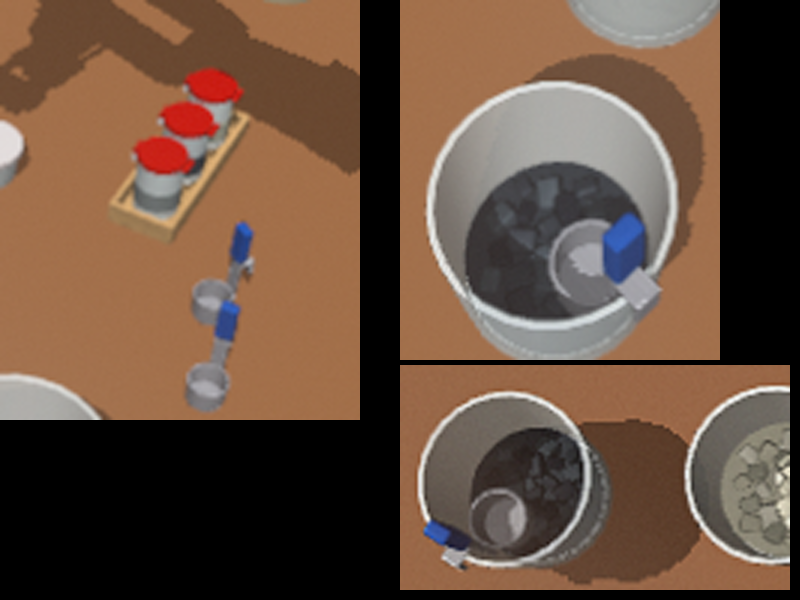

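All three caps are shut and equally spaced, at (162,155), (188,118) and (213,85). The dipper hangs on the dark tub with its hook over the rim at (640,290) and its cup inside. The robot is clear of everything, so I'll hand in.

```bash
python3 -c "
from h import *
print(workorder.hand_in())"
```

```text
the job is handed in; nothing more can be done
None
```

I hung the largest dipper by its hook on the dark tub's rim with the cup inside, pressed jar a's cap shut so all three caps are closed, and handed the job in at about 18 s; no verdict came back.

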